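# Clamp the spindle puck with the recessed vice knob

## Robot

A 6-joint arm with a two-finger parallel gripper is mounted at the origin on the work surface. World frame = base frame: x ahead of the robot, y to its left, z up, the work surface at z = 0. Lengths are in m, angles in rad, forces in N, time in s.
With the tool pointing down it reaches from about 0.35 to 0.925 m from the base axis. Payload 6.4 kg.
Tool frame: the origin (TCP) lies midway between the tips of the shut fingers; the grasp point (between the pads) lies manip.pinch_z behind it (manip.pinch_z is the distance from the TCP to the grasp point, in m); x points along the fingers, y is the direction in which the jaws open and shut, and the axes are right-handed (so a half turn about x gives the same grasp; the last joint's range is limited). The gripper opens to 94 mm and grips with 3 to 60 N. Pads are 16 mm wide; open, the fingers measure 119 mm over their backs; the gripper's body (75 mm by 177 mm) begins 78 mm behind the grasp point.
Start: joints at [-1.378, 0.245, 1.558, -0, 1.339, -0.174], TCP at [0.233, -0.607, 0.205] pointing down, gripper open.
Joint ranges: [-3.13, 3.13], [-1.02, 2.26], [0.13, 2.54], [-0.95, 4.09], [0.21, 2.88], [-2.74, 2.74]. Speed limits (rad/s): [2.57, 2.57, 3.14, 3.14, 3.14, 3.14].

## Interface

Orientations are given as a unit quaternion [x, y, z, w].
In Python, from workcell import get_state, imaging, workorder, manip gives the robot as it stands. The module is installed in compiled form; this text tells all that it offers.
- The arm moves only by the shell command python3 -m creep 'ROWS' [FORCE]. ROWS is JSON, a list that holds one entry, the list of rows, each a list of 7 numbers: the turn, a rotation vector about the tool's x, y, z in units of 6 degrees (1.0 is 6 degrees), then the shift along the tool's x, y, z in units of 25 mm (1.0 is 25 mm), then the finger opening in mm, from 0 to 94. A call has 1 to 12 rows; each row shifts and turns the commanded pose from where the row before left it, along the tool's axes as they then stand; what a row does not reach is not made up. A row lasts 1/12 s, in which the tool goes at most 41.7 mm and 7.16 degrees, less where a joint would pass 70% of its speed; a pose out of reach is approached as far as the arm can. A call is refused whole if a number of a shift passes 1 or a number of a turn 1, either way. A call with a gripper value outside its range is refused whole. The fingers move at their own pace and stop on an object; FORCE is the grip in N (left out, the last holds). Time passes only in rows, so rows that do not move let the fingers close. It gives the time, the measured TCP pose, the force and the opening at its end, in the units of the state.
- get_state(): the state, without advancing time (a new reading comes with each control period).
- imaging.read_camera(name): name is "scene" or "top" or "wrist"; returns a dict with "pixels" (384x512x3 uint8, red, green, blue), "mtx" (3x3 intrinsics, pixels), "extrinsics" (4x4, takes a point from world to camera coordinates); the wrist camera has in their place "T_tool_cam" (4x4, takes a point from camera to tool coordinates, whose origin is the TCP and whose axes are the tool frame's). Camera axes: x right, y up, looking along -z (the intrinsics and any distortion apply to the point x, -y, -z); pixel columns grow to the right and rows downward; lengths in m; the calibration is good to about 2 mm. The wrist camera is an equidistant fisheye: a pixel r from the principal point sees the ray r / f radians off the axis. A picture is of the moment at which its call begins: read the wrist's pose just before it. There is no depth.
- workorder.sign_off(): hands the job in, once; it reports no verdict.
The state is a dict: "clock": time; "joint_pos": joint angles; "dq": joint speeds; "joint_efforts": joint torques, N m; "tcp_pos": TCP position; "eef_rot": TCP orientation; "force": force on the tool from outside, world axes, zero at the start; "torque": the same for the moment, N m; "gripper_width": finger opening in m.
Only numpy, scipy, OpenCV 4.12 (cv2) and the standard library are available. Lean on these libraries where they do the work, as an engineer would, in place of code of your own. Each camera call takes 0.05 s, during which the arm holds its last target.

## Task

Stand the chrome spindle puck upright on the bed of the little vice, between its jaws, and let go of it. Then reach down into the blue guard and turn the recessed orange knob clockwise until the sliding jaw holds the puck snugly against the back stop: firmly, but never crushing it. Move the jaw only by its knob, do not force the fingers against the guard, let go at the end and leave everything else on the table where it is.

Things in the scene. Friction and masses are not known exactly. Their poses are not given: they have to be found in the camera images.
- puck: Chrome spindle puck, a solid of revolution of 0.18 to 0.35 kg, standing upright and loose on the table to the left or the right of the vice. Foot disc 52 mm in diameter and 17 mm high, above it a straight neck 32 mm in diameter up to 48 mm. Origin: centre of the underside; z up.
- vice: Small vice screwed to the table. Dark steel bed 120 mm (own x) by 230 mm (own y, -150 to +80 mm); origin on the table, bed top 20 mm above it. Along own +y: blue guard with the knob (y = -150 to -50), sliding jaw, gap for the puck, back stop. Its place and yaw vary.
- nest (a point): Point on the top of the vice's bed, on the vice's centre line, at (0, 18, 20) mm in the vice's frame: about where the centre of the puck's underside ends when clamped. The jaws are 70 mm wide along the vice's x, 35 mm to either side of this point.
- guard: Blue block 100 x 100 mm, 48 mm high, fixed on the bed at (0, -100, 20) mm in the vice's frame (origin: centre of its underside), with an upright round well 80 mm in diameter in which the knob stands; rim 68 mm above the table, well floor 20 mm. Little room for fingers: straddle the knob only slightly opened. Do not push on it with more than 12 N.
- knob_grip (a point): On the knob's vertical axis at the height to grip, 28 mm above the well's floor, 20 mm below the guard's rim, 10 mm below the knob's top. The knob is an orange bar 36 mm long, 14 mm thick, 33 mm high on a black disc 48 mm in diameter and 5 mm high. The point's x axis runs along the bar, y across its thickness; white mark at the -x end.
- knob (a joint): Knob angle, rad; grows clockwise seen from above, which closes the jaw by 8 mm per rad. Starts at 0.2 to 0.55; the jaw meets a puck that rests against the stop's pad somewhere in 1.2 to 1.7; end stops at 0 and 2.4. Turns freely at about 0.15 N m; each newton of jaw force on the puck adds 0.008 N m. It locks itself: let go, it keeps up to about 18 N.
- jaw: Sliding jaw, 70 x 14 mm, 17 mm high. Origin: centre of the lower edge of its gripping face, which looks along the vice's +y and is at y = -20 mm + 8 mm x knob angle in its frame. Stiff: past firm contact its force grows by several newtons per 0.02 rad of knob. Snug is about 10 N (0.08 N m over free turning); under 5 N is too loose, over 25 N crushes.
- stop: Back stop, fixed on the bed at (0, 44, 20) mm in the vice's frame, 70 mm wide, 17 mm high. It carries a black rubber pad of the same width that faces the jaw. The pad has been set at a different place each time and stays there: its face lies somewhere from y = 42 to 45.2 mm in the vice's frame and is not measured, so it must be felt.
- funnel: Bystander: green plastic funnel standing mouth down, 84 mm in diameter, 95 mm high; may stand left or right of the vice. Origin under its centre.
- lifter: Bystander: white nylon record lifter lying flat, 164 mm long, 8 mm thick. Origin under its handle's middle.
- stylus_guard: Bystander: small translucent plastic stylus guard, 30 x 22 x 18 mm. Origin under its centre.
- dust_brush: Bystander: wooden dust brush, 110 x 30 x 34 mm. Origin under its centre.
- cleaner: Bystander: blue bottle, 64 mm in diameter, 170 mm high. Origin under its centre.
- jar: Bystander: amber glass jar, 60 mm in diameter, 70 mm high. Origin under its centre.
Not all that is in view belongs to the job. What is shaped like the puck but red or yellow is not meant.

How it is judged:
On the way, in this order (a step that is already met when the one before it is completed fails the run):
1. the puck stands upright on the vice's bed between the jaws, let go (z of puck in the frame of nest between -0.003 and 0.003 m and x of puck in the frame of nest between -0.02 and 0.02 m and y of puck in the frame of nest between -0.016 and 0.012 m and angle between puck's own z axis and vertical below 0.06 rad and contact force between the fingers and puck below 0.2 N), for 0.2 s.
2. the knob is turned until the jaw presses the puck with more than 5 N (contact force between jaw and puck above 5 N), for 0.2 s.
At the end, for the whole second after the job is handed in: The puck stands upright (within 0.06 rad) on the vice's bed, within 20 mm of the middle of the jaws' width, at rest, gripped between sliding jaw (more than 5 N) and back stop (more than 4 N); the robot has let go (contact force between jaw and puck above 5 N and contact force between stop and puck above 4 N and angle between puck's own z axis and vertical below 0.06 rad and z of puck in the frame of nest between -0.003 and 0.003 m and x of puck in the frame of nest between -0.02 and 0.02 m and linear speed of puck below 0.01 m/s and contact force between the fingers and puck below 0.2 N and velocity of joint knob below 0.05 rad/s); the robot touches nothing.
It fails at once if the jaw crushes the puck (more than 25 N) (contact force between jaw and puck above 25 N).
It fails at once if the fingers are forced against the guard (more than 12 N) (contact force between the fingers and guard above 12 N).
It fails at once if the jaw is pushed directly by the fingers (more than 8 N) (contact force between the fingers and jaw above 8 N).
It fails at once if another thing on the table is moved by more than 20 mm (distance of any of funnel, lifter, stylus_guard, dust_brush, cleaner, jar from where it was at the start of the episode above 0.02 m).
It also fails if it takes over 64 s, if anything falls off the work surface, if the arm or the gripper's body presses on something with over 40 N, if the wrist force passes 120 N, or if a joint passes its speed limit or range.

## Working session

There is one attempt and no reset: what is moved stays moved. The work goes in short steps, Python scripts to look and compute and a shell command to move; the robot and the scene stay as the last step left them, time stands still between calls to the robot, and variables do not carry over. Pictures are saved under pics/ and viewed, and the job is handed in when it is done.

```bash
mkdir -p pics; ls; python3 - <<'E'
from workcell import get_state, imaging, workorder, manip
import cv2
s=get_state();print(s);print(manip.pinch_z, [a for a in dir(manip) if a[0]!='_'])
for n in("scene","top","wrist"):
    c=imaging.read_camera(n);cv2.imwrite(f"pics/{n}0.png",c["pixels"][:,:,::-1]);print(n,{k:v.tolist() for k,v in c.items() if k!="pixels" and hasattr(v,'tolist')},[k for k in c])
E
```

```text
pics
{'clock': 0.0, 'joint_pos': array([-1.37810484e+00,  2.45790674e-01,  1.55899292e+00, -3.09548308e-05,
        1.33869845e+00, -1.74131540e-01]), 'dq': array([ 0.00147386, -0.0013632 , -0.00017175, -0.00099821,  0.00092818,
        0.0002949 ]), 'joint_efforts': array([-2.73099868e-03, -4.15835738e+01, -3.14606702e+01,  6.84232987e-02,
        3.32681229e-02, -1.52832613e-04]), 'tcp_pos': array([ 0.23298604, -0.6061707 ,  0.20437167]), 'eef_rot': array([-0.69522901, -0.12963592,  0.6952627 , -0.12830017]), 'force': array([0.19756377, 0.18545111, 0.48870524]), 'torque': array([ 0.00350404,  0.07189741, -0.01491178]), 'gripper_width': 0.09406980171254176}
0.0188 ['IKError', 'pinch_z']
scene {'mtx': [[356.6462009536576, 0.0, 253.00868822437573], [0.0, 356.6462009536576, 189.48717736153984], [0.0, 0.0, 1.0]], 'extrinsics': [[-0.56058606408493, 0.8280672680727494, -0.006918403016559257, 0.2888581798389064], [-0.5667354768848284, -0.3775510306083437, 0.7323019312597118, 0.3004187564985225], [0.6037832094335622, 0.41443916179954593, 0.6809449443038671, -1.2893350084710997], [0.0, 0.0, 
[... 265 characters left out ...]
3916], [0.995915564369361, 0.0061884755788116814, 0.09007714147811055, -0.5950565809154428], [-0.09012897603582234, 0.008680856847267686, 0.9958922684724142, -1.1761070067877089], [0.0, 0.0, 0.0, 1.0]]} ['pixels', 'mtx', 'extrinsics']
wrist {'mtx': [[297.3186396354542, 0.0, 249.48040494384873], [0.0, 297.3186396354542, 191.01437253801123], [0.0, 0.0, 1.0]], 'T_tool_cam': [[0.0004864371771814308, 0.2774377437346264, -0.9607434942430315, -0.17876879247225408], [0.9999998224207947, 0.00019582070975694376, 0.0005628611069782856, -0.0007129285641916949], [0.00034429238849306265, -0.9607435974315349, -0.2774375992129795, -0.08067046037316218], [0.0, 0.0, 0.0, 1.0]]} ['pixels', 'mtx', 'T_tool_cam']
```

View pics/top0.png

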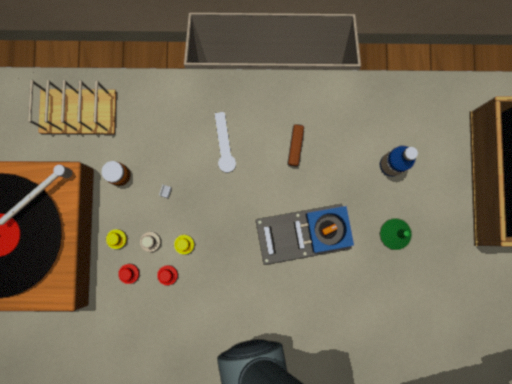

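View pics/scene0.png

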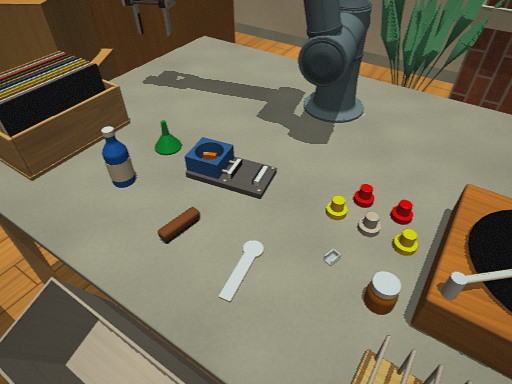

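View pics/wrist0.png

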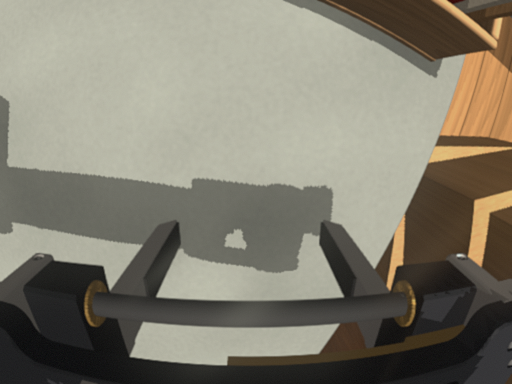

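The top view shows five puck-shaped things: yellow (116,239) and (184,244), red (128,273) and (168,275), and a grey-white one at (150,242). Only the grey one fits "chrome". I'll confirm it in enlarged crops, along with the vice.

```bash
python3 - <<'E'
import cv2
a=cv2.imread("pics/top0.png");b=cv2.imread("pics/scene0.png")
cv2.imwrite("pics/c1.png",cv2.resize(a[195:280,245:365],None,fx=6.5,fy=6.5,interpolation=cv2.INTER_CUBIC))
cv2.imwrite("pics/c2.png",cv2.resize(a[220:295,100:205],None,fx=7,fy=7,interpolation=cv2.INTER_CUBIC))
cv2.imwrite("pics/c3.png",cv2.resize(b[120:210,170:290],None,fx=6.5,fy=6.5,interpolation=cv2.INTER_CUBIC))
E
```

```text
(no output)
```

View pics/c1.png

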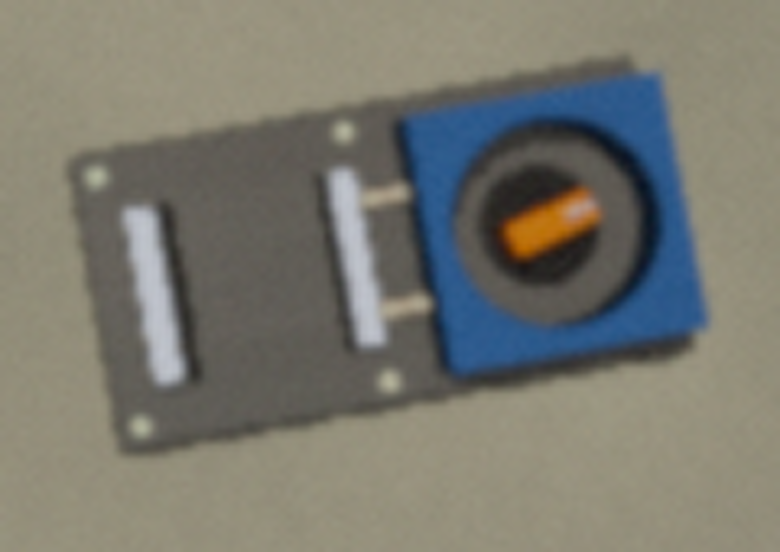

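View pics/c2.png

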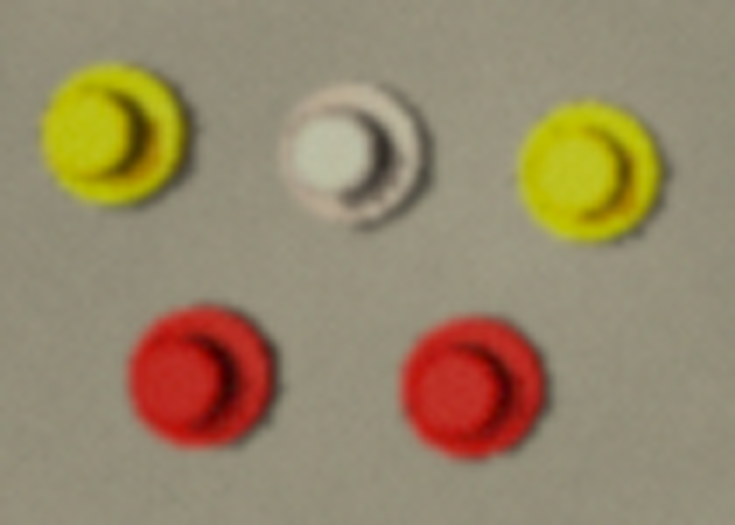

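View pics/c3.png

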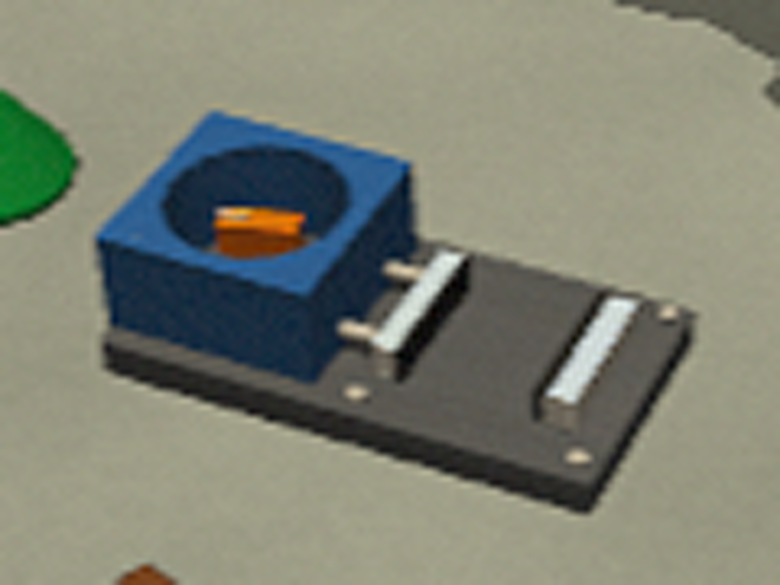

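```bash
cat > h.py <<'E'
import numpy as np, cv2
from scipy.optimize import least_squares
from scipy.spatial.transform import Rotation as R
from workcell import get_state, imaging
CAM={}
def cam(n):
    if n not in CAM:
        c=imaging.read_camera(n);CAM[n]=(np.array(c["mtx"]),np.array(c["extrinsics"]))
    return CAM[n]
def proj(n,P):
    K,E=cam(n);P=np.atleast_2d(P);c=P@E[:3,:3].T+E[:3,3]
    return np.c_[K[0,2]+K[0,0]*c[:,0]/-c[:,2],K[1,2]+K[1,1]*-c[:,1]/-c[:,2]]
def ray(n,uv,z):
    K,E=cam(n);d=np.array([(uv[0]-K[0,2])/K[0,0],-(uv[1]-K[1,2])/K[1,1],-1.])
    o=-E[:3,:3].T@E[:3,3];d=E[:3,:3].T@d
    return o+d*(z-o[2])/d[2]
E
python3 - <<'E'
from h import *
def up(p,s,o): return (np.array(p,float)+.5)/s-.5+np.array(o)
T=[((60,80,20),(72,158)),((-60,80,20),(122,452)),((50,-50,68),(400,120)),((50,-150,68),(660,72)),((-50,-150,68),(708,328)),((-50,-50,68),(455,378))]
S=[((-50,-150,68),(213,112)),((50,-150,68),(97,238)),((50,-50,68),(308,295)),((-50,-50,68),(412,165)),((-60,80,20),(693,315)),((60,80,20),(590,480)),((60,-150,20),(103,340))]
Tp=np.array([a for a,_ in T])/1000;Tu=np.array([up(b,6.5,(245,195)) for _,b in T])
Sp=np.array([a for a,_ in S])/1000;Su=np.array([up(b,6.5,(170,120)) for _,b in S])
def w(p,P):
    c,s=np.cos(p[2]),np.sin(p[2]);return P@np.array([[c,s,0],[-s,c,0],[0,0,1]])+[p[0],p[1],0]
def f(p,t=1,s=1): return np.r_[t*(proj("top",w(p,Tp))-Tu).ravel(),s*(proj("scene",w(p,Sp))-Su).ravel()]
for t,s in((1,0),(0,1),(1,1)):
    r=least_squares(f,[.6,0,0],args=(t,s));print(r.x,np.degrees(r.x[2]),np.sqrt(np.mean(r.fun**2)))
p=r.x; np.save("vice.npy",p)
g=up((551,222),6.5,(245,195));print("knob top",ray("top",g,.058),"pred",w(p,np.array([[0,-.1,.058]])))
a=ray("top",up((506,240),6.5,(245,195)),.058);b=ray("top",up((598,203),6.5,(245,195)),.058);d=a-b
print("knob len",np.linalg.norm(d),"dir of +x(world deg)",np.degrees(np.arctan2(d[1],d[0])))
print("nest",w(p,np.array([[0,.018,.02]])))
# jaw: top face z=37; face edge (left edge)
for q in [(330,172),(357,347),(352,168),(384,343)]:
    x=ray("top",up(q,6.5,(245,195)),.037);c,s_=np.cos(p[2]),np.sin(p[2]);dx=x[:2]-p[:2];print("jaw edge vice mm",1000*(c*dx[0]+s_*dx[1]),1000*(-s_*dx[0]+c*dx[1]))
for q in [(122,208),(157,385),(155,205),(186,380)]:
    x=ray("top",up(q,6.5,(245,195)),.037);dx=x[:2]-p[:2];print("stop vice mm",1000*(c*dx[0]+s_*dx[1]),1000*(-s_*dx[0]+c*dx[1]))
print("puck",ray("top",up((330,153),7,(100,220)),.048),ray("top",up((356,155),7,(100,220)),.017))
for n,q in dict(y1=(88,134),y2=(575,173),r1=(180,378),r2=(460,390)).items(): print(n,ray("top",up(q,7,(100,220)),.048))
E
python3 - <<'E'
import cv2
b=cv2.imread("pics/scene0.png")
cv2.imwrite("pics/c4.png",cv2.resize(b[170:270,310:430],None,fx=6,fy=6,interpolation=cv2.INTER_CUBIC))
E
```

```text
[ 0.50111352 -0.0449484   0.1819658 ] 10.425872379741662 0.29216888090828064
[ 0.50269585 -0.04389258  0.18269074] 10.467408400288933 0.3636119793213326
[ 0.50156428 -0.044699    0.18261595] 10.463122932794365 0.5061694998961304
knob top [ 0.51990074 -0.14239219  0.058     ] pred [[ 0.51972454 -0.1430362   0.058     ]]
knob len 0.038464141225821875 dir of +x(world deg) 112.0676710297333
nest [[ 0.49829543 -0.02699831  0.02      ]]
jaw edge vice mm 34.86964459227194 -20.800121050105382
jaw edge vice mm -34.25410085597554 -18.697403236122238
jaw edge vice mm 34.89312608705602 -29.60587422338048
jaw edge vice mm -34.58878682316749 -29.38403959028339
stop vice mm 35.34931053286015 62.166636767208544
stop vice mm -34.97439138553148 60.9065171973345
stop vice mm 34.22727643332576 49.21128795134778
stop vice mm -35.0647885325948 49.41634378181435
puck [0.48572915 0.31596647 0.048     ] [0.48502646 0.31371228 0.017     ]
y1 [0.49205497 0.40283881 0.048     ]
y2 [0.47904963 0.22798364 0.048     ]
r1 [0.40551577 0.36714735 0.048     ]
r2 [0.40175183 0.2673536  0.048     ]
```

View pics/c4.png

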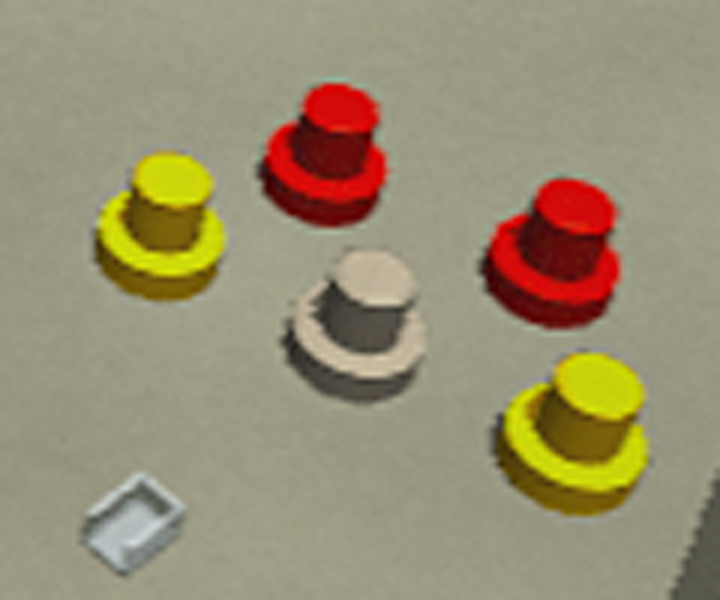

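```bash
cat >> h.py <<'E'
def plan(xyz,ydeg=None,s=None):
    """shift/turn in tool axes & units to bring TCP to xyz and tool y to world heading ydeg (mod 180)"""
    s=s or get_state();M=R.from_quat(s["eef_rot"]).as_matrix()
    h=np.degrees(np.arctan2(M[1,1],M[0,1]))
    print("tcp",s["tcp_pos"].round(4),"heading y",round(h,2),"xaxis",M[:,0].round(3),"j",s["joint_pos"].round(2),"w",round(s["gripper_width"],4),"t",round(s["clock"],2))
    d=M.T@(np.array(xyz)-s["tcp_pos"]);print("shift units (pre-turn axes)",(d/.025).round(2))
    if ydeg is not None:
        e=(ydeg-h+90)%180-90; print("turn about tool x, units",round(-e/6,2),"(deg world",round(e,1),")")
        M2=(R.from_euler('z',e,degrees=True).as_matrix()@M);print("shift in post-turn axes",(M2.T@(np.array(xyz)-s["tcp_pos"])/.025).round(2))
E
python3 - <<'E'
from h import *
p=(np.array((374,278))+.5)/6-.5+np.array((310,170));print("puck scene",ray("scene",p,.048))
M=R.from_quat(get_state()["eef_rot"]).as_matrix();print(M.round(3))
plan((.485,.315,.15),10.5)
E
```

```text
puck scene [0.48943217 0.31699264 0.048     ]
[[-0.     0.359 -0.933]
 [ 0.001 -0.933 -0.359]
 [-1.    -0.001 -0.   ]]
tcp [ 0.2331 -0.6066  0.2051] heading y -68.98 xaxis [-0.     0.001 -1.   ] j [-1.38  0.25  1.56 -0.    1.34 -0.17] w 0.0937 t 0.3
shift units (pre-turn axes) [  2.22 -30.8  -22.63]
turn about tool x, units -13.25 (deg world 79.5 )
shift in post-turn axes [  2.2   16.63 -34.41]
```

```bash
python3 -m creep '[[[-1,0,0,0,0,0,60],[-1,0,0,0,0,0,60],[-1,0,0,0,0,0,60],[-1,0,0,0,0,0,60],[-1,0,0,0,0,0,60],[-1,0,0,0,0,0,60],[-1,0,0,0,0,0,60],[-1,0,0,0,0,0,60],[-1,0,0,0,0,0,60],[-1,0,0,0,0,0,60],[-1,0,0,0,0,0,60],[-1,0,0,0,0,0,60]]]' 20
python3 - <<'E'
from h import *
plan((.487,.315,.15),10.5)
E
```

```text
clock: 1.3
tcp_pos: [0.2331, -0.6067, 0.2053]
eef_rot: [0.485, 0.514, -0.485, 0.514]
force: [-0.6, -0.3, 0.7]
gripper_width: 0.06
tcp [ 0.2331 -0.6067  0.2053] heading y 3.31 xaxis [-0.  0. -1.] j [-1.38  0.25  1.56  0.    1.34 -1.44] w 0.06 t 1.3
shift units (pre-turn axes) [  2.22  12.27 -36.22]
turn about tool x, units -1.2 (deg world 7.2 )
shift in post-turn axes [  2.22  16.7  -34.4 ]
```

```bash
python3 -m creep '[[[-0.6,0,0,0,0,0,60],[-0.6,0,0,0,0,0,60],[0,0,0,0,1,-1,60],[0,0,0,0,1,-1,60],[0,0,0,0,1,-1,60],[0,0,0,0,1,-1,60],[0,0,0,0,1,-1,60],[0,0,0,0,1,-1,60],[0,0,0,0,1,-1,60],[0,0,0,0,1,-1,60],[0,0,0,0,1,-1,60],[0,0,0,0,1,-1,60]]]'
python3 -m creep '[[[0,0,0,0,0.3,-1,60],[0,0,0,0,0.3,-1,60],[0,0,0,0,0.3,-1,60],[0,0,0,0,0.3,-1,60],[0,0,0,0,0.3,-1,60],[0,0,0,0,0.3,-1,60],[0,0,0,0,0.3,-1,60],[0,0,0,0,0.3,-1,60],[0,0,0,0,0.3,-1,60],[0,0,0,0,0.3,-1,60],[0,0,0,0,0.3,-1,60],[0,0,0,0,0.3,-1,60]]]'
python3 - <<'E'
from h import *
plan((.487,.315,.15),10.5)
E
```

```text
clock: 2.3
tcp_pos: [0.4355, -0.3148, 0.2056]
eef_rot: [0.454, 0.542, -0.454, 0.543]
force: [-0.4, 1.1, 0.1]
gripper_width: 0.06
clock: 3.3
tcp_pos: [0.4701, -0.0039, 0.2056]
eef_rot: [0.454, 0.542, -0.453, 0.543]
force: [0.2, -0.1, 0.7]
gripper_width: 0.06
tcp [ 0.4701 -0.0039  0.2056] heading y 10.22 xaxis [ 0. -0. -1.] j [-0.25 -0.19  2.    0.    1.33 -0.43] w 0.06 t 3.3
shift units (pre-turn axes) [  2.22   2.92 -12.43]
turn about tool x, units -0.05 (deg world 0.3 )
shift in post-turn axes [  2.22   2.99 -12.42]
```

```bash
python3 - <<'E'
from h import *
s=get_state();c=imaging.read_camera("wrist");cv2.imwrite("pics/w1.png",c["pixels"][:,:,::-1]);np.savez("w1.npz",q=s["eef_rot"],p=s["tcp_pos"])
E
python3 -m creep '[[[0,0,0,0,0.3,-1,60],[0,0,0,0,0.3,-1,60],[0,0,0,0,0.3,-1,60],[0,0,0,0,0.3,-1,60],[0,0,0,0,0.3,-1,60],[0,0,0,0,0.3,-1,60],[0,0,0,0,0.3,-1,60],[0,0,0,0,0.3,-1,60],[0,0,0,0,0.3,-1,60],[0,0,0,0,0.2,-1,60]]]'
python3 - <<'E'
from h import *
s=get_state();c=imaging.read_camera("wrist");cv2.imwrite("pics/w2.png",c["pixels"][:,:,::-1]);np.savez("w2.npz",q=s["eef_rot"],p=s["tcp_pos"])
plan((.487,.315,.15),10.5)
E
```

```text
clock: 4.18
tcp_pos: [0.4974, 0.2549, 0.2055]
eef_rot: [0.454, 0.542, -0.453, 0.543]
force: [0.6, -0.3, -0.1]
gripper_width: 0.06
tcp [0.497  0.2582 0.2056] heading y 10.37 xaxis [ 0.     0.002 -1.   ] j [0.28 0.03 1.79 0.   1.32 0.09] w 0.0595 t 4.23
shift units (pre-turn axes) [ 2.23  0.02 -2.3 ]
turn about tool x, units -0.02 (deg world 0.1 )
shift in post-turn axes [ 2.23  0.02 -2.3 ]
```

View pics/w1.png

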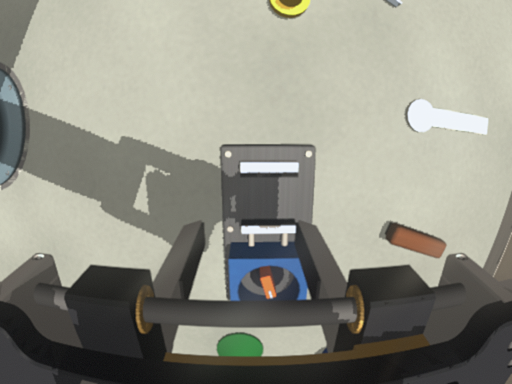

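View pics/w2.png

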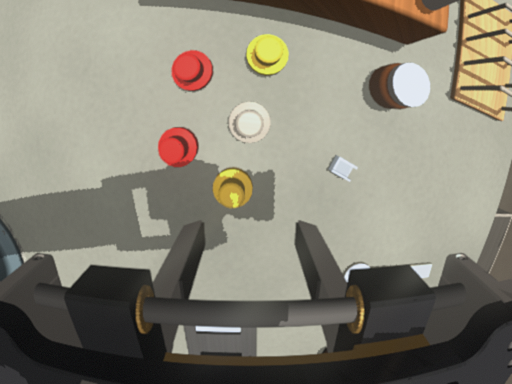

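The wrist views show the vice (bed far corners at (221,147) and (314,147)) and the grey puck (249,123) with a clear space around it. I'll enlarge both for measuring.

```bash
python3 - <<'E'
import cv2
a=cv2.imread("pics/w1.png");b=cv2.imread("pics/w2.png")
cv2.imwrite("pics/d1.png",cv2.resize(a[135:305,195:340],None,fx=5,fy=5,interpolation=cv2.INTER_CUBIC)[:850])
cv2.imwrite("pics/d1a.png",cv2.resize(a[135:255,205:330],None,fx=5,fy=5,interpolation=cv2.INTER_CUBIC))
cv2.imwrite("pics/d2.png",cv2.resize(b[95:150,220:280],None,fx=10,fy=10,interpolation=cv2.INTER_CUBIC))
E
```

```text
(no output)
```

View pics/d1a.png

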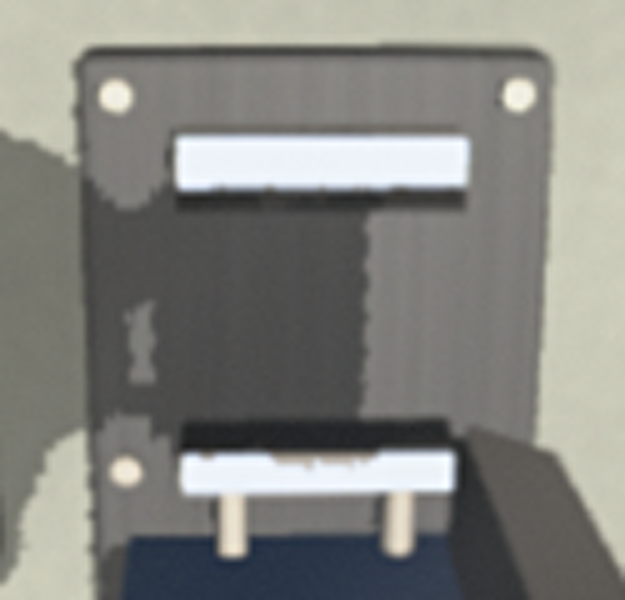

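View pics/d2.png

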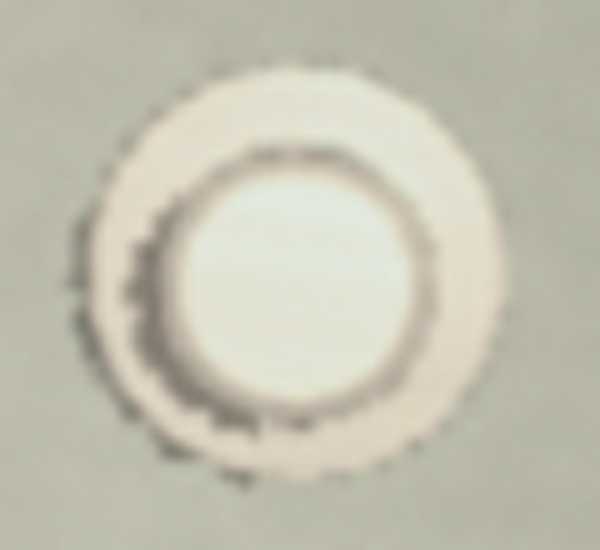

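```bash
cat >> h.py <<'E'
WK=np.array([[297.3186396354542,0,249.48040494384873],[0,297.3186396354542,191.01437253801123],[0,0,1]])
WT=np.array([[0.0004864371771814308,0.2774377437346264,-0.9607434942430315,-0.17876879247225408],[0.9999998224207947,0.00019582070975694376,0.0005628611069782856,-0.0007129285641916949],[0.00034429238849306265,-0.9607435974315349,-0.2774375992129795,-0.08067046037316218],[0,0,0,1]])
def wproj(P,p,q):
    M=R.from_quat(q).as_matrix();t=(np.atleast_2d(P)-p)@M
    c=(t-WT[:3,3])@WT[:3,:3];v=c*[1,-1,-1]
    r=np.hypot(v[:,0],v[:,1]);th=np.arctan2(r,v[:,2]);k=th/np.maximum(r,1e-9)
    return np.c_[WK[0,2]+WK[0,0]*v[:,0]*k,WK[1,2]+WK[1,1]*v[:,1]*k]
def wray(uv,z,p,q):
    a=np.array([(uv[0]-WK[0,2])/WK[0,0],(uv[1]-WK[1,2])/WK[1,1]]);th=np.linalg.norm(a)
    v=np.r_[a/th*np.sin(th),np.cos(th)]*[1,-1,-1]
    M=R.from_quat(q).as_matrix();d=M@WT[:3,:3]@v;o=np.array(p)+M@WT[:3,3]
    return o+d*(z-o[2])/d[2]
def up(p,s,o): return (np.array(p,float)+.5)/s-.5+np.array(o)
def v2w(P,vp):
    c,s=np.cos(vp[2]),np.sin(vp[2]);return np.atleast_2d(P)@np.array([[c,s,0],[-s,c,0],[0,0,1]])+[vp[0],vp[1],0]
def w2v(x,vp):
    c,s=np.cos(vp[2]),np.sin(vp[2]);d=np.array(x)[:2]-vp[:2];return np.array([c*d[0]+s*d[1],-s*d[0]+c*d[1]])
E
python3 - <<'E'
from h import *
A=np.load("w1.npz");B=np.load("w2.npz");vp=np.load("vice.npy")
for n,q,z in [("neck",(297,285),.048),("foot",(298,272),.017)]: print(n,wray(up(q,10,(220,95)),z,B["p"],B["q"]))
for n,q,z in [("bedL",(83,57),.02),("bedR",(548,57),.02),("guardL",(124,537),.068),("jawL b",(181,450),.037),("jawR b",(457,450),.037),("jawLback",(181,493),.037),("stopL",(174,135),.037),("stopR",(470,135),.037),("stopL f",(175,190),.037)]:
    x=wray(up(q,5,(205,135)),z,A["p"],A["q"]);print(n,x.round(4),"vice mm",(1000*w2v(x,vp)).round(1))
E
```

```text
neck [0.48513761 0.31670595 0.048     ]
foot [0.48523156 0.3167016  0.017     ]
bedL [0.4291 0.0225 0.02  ] vice mm [-59.1  79.3]
bedR [0.5429 0.0438 0.02  ] vice mm [56.8 79.5]
guardL [ 0.459  -0.0804  0.068 ] vice mm [-48.3 -27.4]
jawL b [ 0.4698 -0.0688  0.037 ] vice mm [-35.6 -17.9]
jawR b [ 0.539  -0.0567  0.037 ] vice mm [ 34.6 -18.6]
jawLback [ 0.4718 -0.0806  0.037 ] vice mm [-35.8 -29.9]
stopL [0.4546 0.0102 0.037 ] vice mm [-36.2  62.6]
stopR [0.5242 0.0231 0.037 ] vice mm [34.5 62.5]
stopL f [ 0.4571 -0.0029  0.037 ] vice mm [-36.1  49.2]
```

```bash
python3 -m creep '[[[0,0,0,0.5,0,-1,60],[0,0,0,0.7,0,-1,60],[0,0,0,1,0,-0.3,60],[0,0,0,0.8,0,0,60],[0,0,0,0,0,0,60]]]'
python3 - <<'E'
from h import *
plan((.4853,.3163,.0205),10.46)
E
```

```text
clock: 4.65
tcp_pos: [0.4838, 0.3094, 0.1257]
eef_rot: [0.45, 0.544, -0.456, 0.541]
force: [0.4, -0.7, -1.0]
gripper_width: 0.0597
tcp [0.4838 0.3094 0.1257] heading y 10.28 xaxis [-0.008 -0.003 -1.   ] j [ 0.37  0.16  1.81 -0.    1.18  0.19] w 0.0597 t 4.65
shift units (pre-turn axes) [ 4.21  0.14 -0.27]
turn about tool x, units -0.03 (deg world 0.2 )
shift in post-turn axes [ 4.21  0.15 -0.27]
```

```bash
python3 -m creep '[[[0,0,0,0.6,0.1,-0.2,60],[0,0,0,0.7,0,0,60],[0,0,0,0.7,0,0,60],[0,0,0,0.7,0,0,60],[0,0,0,0.3,0,0,60],[0,0,0,0,0,0,60]]]'
python3 - <<'E'
from h import *
plan((.4853,.3163,.0205),10.46)
s=get_state();c=imaging.read_camera("wrist");cv2.imwrite("pics/w3.png",c["pixels"][:,:,::-1])
E
```

```text
clock: 5.15
tcp_pos: [0.4879, 0.3148, 0.0544]
eef_rot: [0.453, 0.543, -0.455, 0.542]
force: [0.1, 0.3, -0.7]
gripper_width: 0.0598
tcp [0.4879 0.3148 0.0544] heading y 10.18 xaxis [-0.003 -0.001 -1.   ] j [ 0.38  0.27  1.83 -0.    1.05  0.2 ] w 0.0598 t 5.15
shift units (pre-turn axes) [ 1.36 -0.09 -0.08]
turn about tool x, units -0.05 (deg world 0.3 )
shift in post-turn axes [ 1.36 -0.09 -0.08]
```

View pics/w3.png

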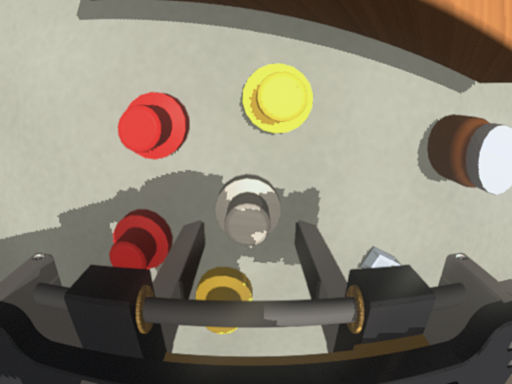

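The open fingers straddle the puck's neck, which is at (250,215), with the tips about to pass on either side. I'll go down the rest of the way.

```bash
python3 -m creep '[[[0,0,0,0.5,-0.05,-0.08,60],[0,0,0,0.5,0,0,60],[0,0,0,0.3,0,0,60],[0,0,0,0,0,0,60],[0,0,0,0,0,0,60]]]'
python3 - <<'E'
from h import *
plan((.4853,.3163,.0205),10.46)
E
```

```text
clock: 5.62
tcp_pos: [0.4864, 0.3172, 0.0222]
eef_rot: [0.453, 0.543, -0.454, 0.542]
force: [-0.1, 0.5, -0.5]
gripper_width: 0.0598
tcp [0.4864 0.3172 0.0222] heading y 10.22 xaxis [-0.001 -0.001 -1.   ] j [ 0.38  0.32  1.83 -0.    0.99  0.2 ] w 0.0598 t 5.62
shift units (pre-turn axes) [ 0.07 -0.05  0.03]
turn about tool x, units -0.04 (deg world 0.2 )
shift in post-turn axes [ 0.07 -0.05  0.03]
```

Close with moderate grip.

```bash
python3 -m creep '[[[0,0,0,0,0,0,40],[0,0,0,0,0,0,30],[0,0,0,0,0,0,25],[0,0,0,0,0,0,25],[0,0,0,0,0,0,25],[0,0,0,0,0,0,25],[0,0,0,0,0,0,25]]]' 25
python3 -m creep '[[[0,0,0,-0.3,0,0,25],[0,0,0,-0.7,0,0,25],[0,0,0,-1,0,0,25],[0,0,0,-1,0,0,25],[0,0,0,-0.3,0,0,25],[0,0,0,0,0,0,25]]]'
python3 - <<'E'
from h import *
vp=np.load("vice.npy")
t=v2w((0,.0125,.12),vp)[0];print(t)
s=get_state();c=imaging.read_camera("wrist");cv2.imwrite("pics/w4.png",c["pixels"][:,:,::-1]);np.savez("w4.npz",q=s["eef_rot"],p=s["tcp_pos"])
plan(t,10.46)
E
```

```text
clock: 6.2
tcp_pos: [0.4869, 0.3174, 0.0233]
eef_rot: [0.453, 0.543, -0.454, 0.542]
force: [-2.0, -0.7, 4.8]
gripper_width: 0.0314
clock: 6.7
tcp_pos: [0.4888, 0.3181, 0.1081]
eef_rot: [0.455, 0.542, -0.452, 0.544]
force: [-0.4, 0.7, -1.9]
gripper_width: 0.0311
[ 0.49929424 -0.03240685  0.12      ]
tcp [0.4874 0.3175 0.106 ] heading y 10.22 xaxis [ 0.002  0.001 -1.   ] j [ 0.38  0.2   1.81 -0.    1.13  0.2 ] w 0.0317 t 6.75
shift units (pre-turn axes) [-0.57 -2.02 13.86]
turn about tool x, units -0.04 (deg world 0.2 )
shift in post-turn axes [-0.57 -2.07 13.85]
```

View pics/w4.png

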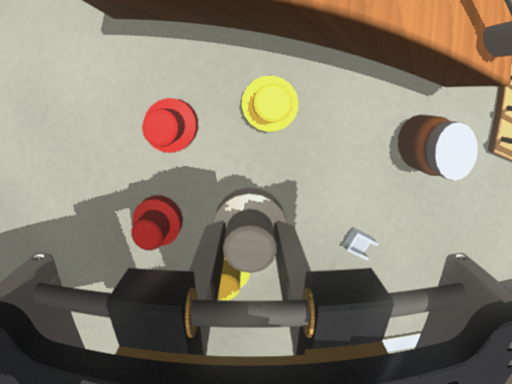

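The puck is held (31 mm opening) between the fingers at (250,240) and upright. Carrying it to above the nest.

```bash
python3 -m creep '[[[0,0,0,0,-0.1,0.5,25],[0,0,0,0,-0.2,1,25],[0,0,0,0,-0.2,1,25],[0,0,0,0,-0.2,1,25],[0,0,0,0,-0.2,1,25],[0,0,0,0,-0.2,1,25],[0,0,0,0,-0.2,1,25],[0,0,0,0,-0.2,1,25],[0,0,0,0,-0.2,1,25],[0,0,0,0,-0.2,1,25],[0,0,0,0,-0.2,1,25],[0,0,0,0,0,1,25]]]'
python3 -m creep '[[[0,0,0,0,0,1,25],[0,0,0,0,0,0.8,25],[0,0,0,0,0,0.4,25],[0,0,0,0,0,0,25],[0,0,0,0,0,0,25],[0,0,0,0,0,0,25]]]'
python3 - <<'E'
from h import *
vp=np.load("vice.npy")
t=v2w((0,.0132,.08),vp)[0];print(t)
s=get_state();plan(t,10.46)
for n in("wrist","scene","top"):
    c=imaging.read_camera(n);cv2.imwrite(f"pics/{n}5.png",c["pixels"][:,:,::-1])
E
```

```text
clock: 7.75
tcp_pos: [0.4836, 0.0236, 0.1031]
eef_rot: [0.453, 0.544, -0.454, 0.541]
force: [-1.1, 0.0, -1.8]
gripper_width: 0.0313
clock: 8.25
tcp_pos: [0.4952, -0.0281, 0.1046]
eef_rot: [0.453, 0.543, -0.453, 0.542]
force: [0.6, -0.2, -1.1]
gripper_width: 0.0315
[ 0.49916712 -0.03171849  0.08      ]
tcp [ 0.4952 -0.0281  0.1046] heading y 10.25 xaxis [-0.002  0.001 -1.   ] j [-0.29  0.    2.02  0.    1.12 -0.46] w 0.0315 t 8.25
shift units (pre-turn axes) [0.99 0.13 0.17]
turn about tool x, units -0.03 (deg world 0.2 )
shift in post-turn axes [0.99 0.13 0.17]
```

View pics/wrist5.png

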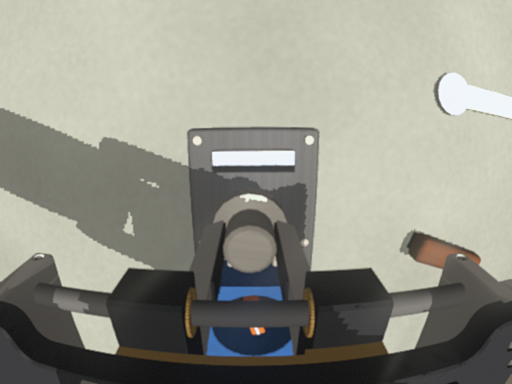

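View pics/scene5.png

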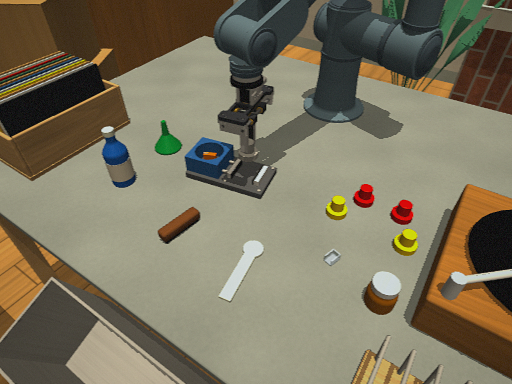

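```bash
python3 -m creep '[[[0,0,0,0.4,0.13,0.17,25],[0,0,0,0.6,0,0,25],[0,0,0,0.3,0,0,25],[0,0,0,0,0,0,25],[0,0,0,0,0,0,25],[0,0,0,0,0,0,25]]]'
python3 - <<'E'
from h import *
vp=np.load("vice.npy")
t=v2w((0,.0132,.043),vp)[0];print(t)
s=get_state();plan(t,10.46);print("tcp vice",w2v(s["tcp_pos"],vp))
for n in("wrist","scene","top"):
    c=imaging.read_camera(n);cv2.imwrite(f"pics/{n}6.png",c["pixels"][:,:,::-1])
a=cv2.imread("pics/wrist6.png");cv2.imwrite("pics/e1.png",cv2.resize(a[110:300,170:340],None,fx=3.2,fy=3.2,interpolation=cv2.INTER_CUBIC)[:600])
a=cv2.imread("pics/scene6.png");cv2.imwrite("pics/e2.png",cv2.resize(a[110:210,170:300],None,fx=6,fy=6,interpolation=cv2.INTER_CUBIC))
E
```

```text
clock: 8.9
tcp_pos: [0.5004, -0.0324, 0.0735]
eef_rot: [0.454, 0.542, -0.453, 0.543]
force: [-0.3, 0.4, -1.1]
gripper_width: 0.0317
[ 0.49916712 -0.03171849  0.043     ]
tcp [ 0.5004 -0.0324  0.0735] heading y 10.24 xaxis [ 0.001 -0.    -1.   ] j [-0.29  0.06  2.02  0.    1.05 -0.47] w 0.0317 t 8.9
shift units (pre-turn axes) [ 1.22 -0.04 -0.04]
turn about tool x, units -0.04 (deg world 0.2 )
shift in post-turn axes [ 1.22 -0.04 -0.04]
tcp vice [0.00107215 0.01229292]
```

View pics/e1.png

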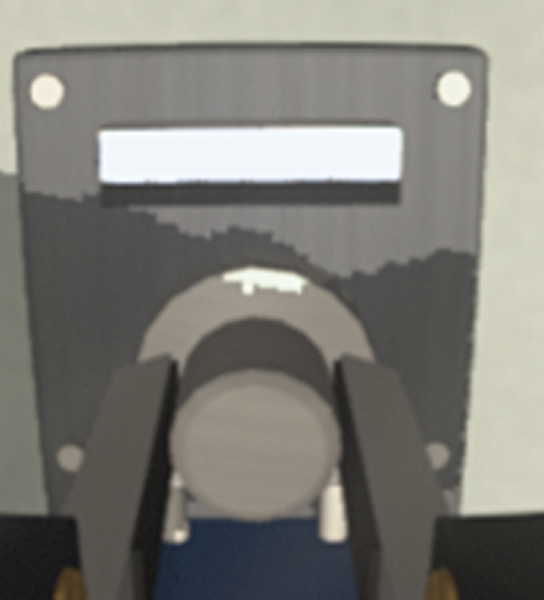

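View pics/e2.png

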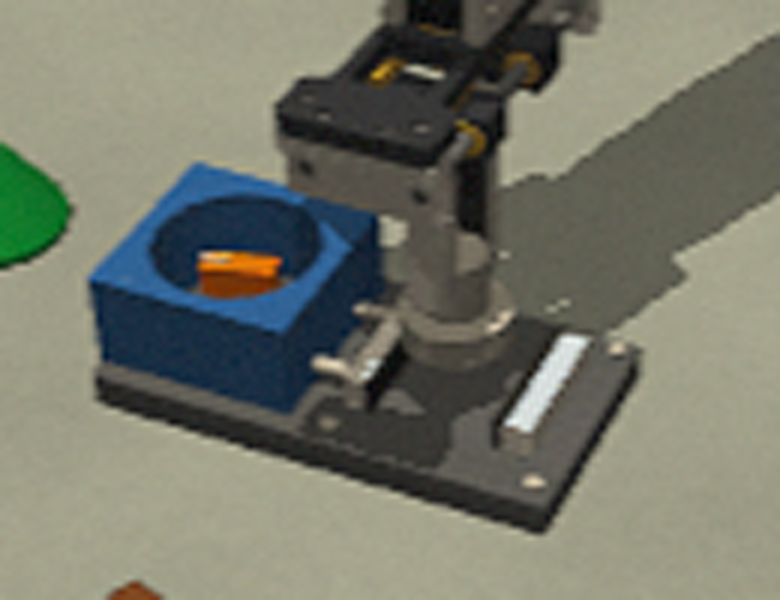

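```bash
python3 - <<'E'
from h import *
vp=np.load("vice.npy");s=get_state();p,q=s["tcp_pos"],s["eef_rot"]
for n,c,z in[("foot far y-26",(257,264),.0677),("foot left",(138,362),.0677),("foot right",(375,362),.0677),("neck top ctr",(256,443),.0987),("stop front L",(101,183),.037),("stop front R",(401,183),.037),("stop backL",(98,128),.037),("bedL",(14,52),.02),("bedR",(487,52),.02)]:
    print(n,(1000*w2v(wray(up(c,3.2,(170,110)),z,p,q),vp)).round(1))
E
```

```text
foot far y-26 [ 0.8 38.6]
foot left [-24.3  17.2]
foot right [25.6 16.9]
neck top ctr [ 0.4 14. ]
stop front L [-35.4  49.4]
stop front R [34.4 49. ]
stop backL [-35.6  62.3]
bedL [-59.2  79.6]
bedR [58. 79.]
```

```bash
python3 -m creep '[[[0,0,0,0.3,-0.04,0,25],[0,0,0,0.3,0,0,25],[0,0,0,0.3,0,0,25],[0,0,0,0.2,0,0,25],[0,0,0,0,0,0,25],[0,0,0,0,0,0,25]]]'
python3 -c "
from h import *
plan(v2w((0,.0125,.043),np.load('vice.npy'))[0],10.46)"
```

```text
clock: 9.55
tcp_pos: [0.4986, -0.0327, 0.0449]
eef_rot: [0.453, 0.543, -0.454, 0.542]
force: [0.5, 0.1, -1.1]
gripper_width: 0.0312
tcp [ 0.4986 -0.0327  0.0449] heading y 10.21 xaxis [-0.001  0.    -1.   ] j [-0.29  0.11  2.04 -0.    0.99 -0.47] w 0.0312 t 9.55
shift units (pre-turn axes) [ 0.07  0.03 -0.01]
turn about tool x, units -0.04 (deg world 0.2 )
shift in post-turn axes [ 0.07  0.03 -0.01]
```

```bash
python3 -m creep '[[[0,0,0,0.04,0,0,25],[0,0,0,0.03,0,0,25],[0,0,0,0,0,0,25]]]'
python3 -m creep '[[[0,0,0,0.03,0,0,25],[0,0,0,0,0,0,25],[0,0,0,0,0,0,25]]]'
```

```text
clock: 9.8
tcp_pos: [0.4991, -0.0328, 0.0438]
eef_rot: [0.454, 0.543, -0.453, 0.543]
force: [-0.0, -0.0, -1.5]
gripper_width: 0.0313
clock: 10.05
tcp_pos: [0.4992, -0.0328, 0.0433]
eef_rot: [0.454, 0.542, -0.453, 0.543]
force: [0.2, 0.4, 0.9]
gripper_width: 0.0319
```

```bash
python3 -m creep '[[[0,0,0,0.02,0,0,25],[0,0,0,0,0,0,25],[0,0,0,0,0,0,25]]]'
python3 -m creep '[[[0,0,0,0,0,0,36],[0,0,0,0,0,0,42],[0,0,0,0,0,0,46],[0,0,0,0,0,0,46],[0,0,0,0,0,0,46]]]'
python3 - <<'E'
from h import *
s=get_state();plan(s["tcp_pos"])
c=imaging.read_camera("wrist");cv2.imwrite("pics/w7.png",c["pixels"][:,:,::-1])
E
```

```text
clock: 10.3
tcp_pos: [0.4993, -0.0328, 0.0433]
eef_rot: [0.453, 0.543, -0.453, 0.543]
force: [-1.5, 0.8, 5.9]
gripper_width: 0.0313
clock: 10.72
tcp_pos: [0.499, -0.0328, 0.0424]
eef_rot: [0.454, 0.543, -0.454, 0.543]
force: [-0.7, -0.8, 0.3]
gripper_width: 0.046
tcp [ 0.499  -0.0328  0.0424] heading y 10.21 xaxis [-0.  0. -1.] j [-0.29  0.12  2.04  0.    0.99 -0.47] w 0.046 t 10.72
shift units (pre-turn axes) [0. 0. 0.]
```

View pics/w7.png

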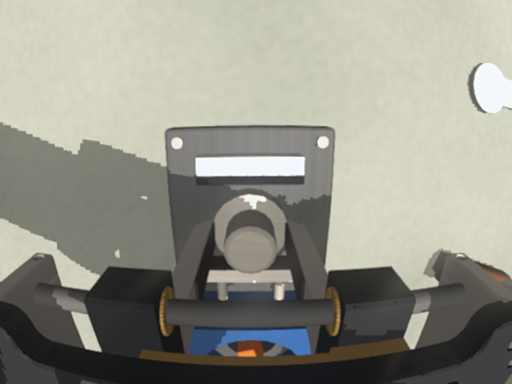

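```bash
python3 -m creep '[[[0,0,0,-0.3,0,0,46],[0,0,0,-0.6,0,0,46],[0,0,0,-1,0,0,46],[0,0,0,-1,0,0,46],[0,0,0,-0.7,0,0,46],[0,0,0,0,0,0,46],[0,0,0,0,0,0,40],[0,0,0,0,0,0,40]]]'
python3 - <<'E'
from h import *
vp=np.load("vice.npy");s=get_state();plan(v2w((0,-.1,.125),vp)[0],22)
np.savez("w8.npz",q=s["eef_rot"],p=s["tcp_pos"])
for n in("wrist","scene","top"):
    c=imaging.read_camera(n);cv2.imwrite(f"pics/{n}8.png",c["pixels"][:,:,::-1])
a=cv2.imread("pics/wrist8.png");cv2.imwrite("pics/f1.png",cv2.resize(a[110:310,170:340],None,fx=3,fy=3,interpolation=cv2.INTER_CUBIC))
a=cv2.imread("pics/scene8.png");cv2.imwrite("pics/f2.png",cv2.resize(a[110:210,170:300],None,fx=6,fy=6,interpolation=cv2.INTER_CUBIC))
E
```

```text
clock: 11.43
tcp_pos: [0.4983, -0.0326, 0.1314]
eef_rot: [0.453, 0.543, -0.454, 0.542]
force: [0.1, -1.0, -0.7]
gripper_width: 0.0404
tcp [ 0.4983 -0.0326  0.1314] heading y 10.21 xaxis [-0.002  0.    -1.   ] j [-0.29 -0.03  2.   -0.    1.17 -0.47] w 0.0404 t 11.43
shift units (pre-turn axes) [0.25 0.06 4.5 ]
turn about tool x, units -1.96 (deg world 11.8 )
shift in post-turn axes [ 0.25 -0.86  4.42]
```

View pics/f1.png

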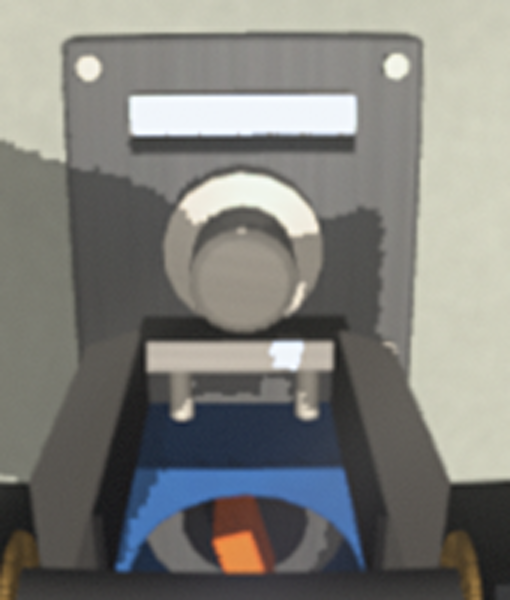

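View pics/f2.png

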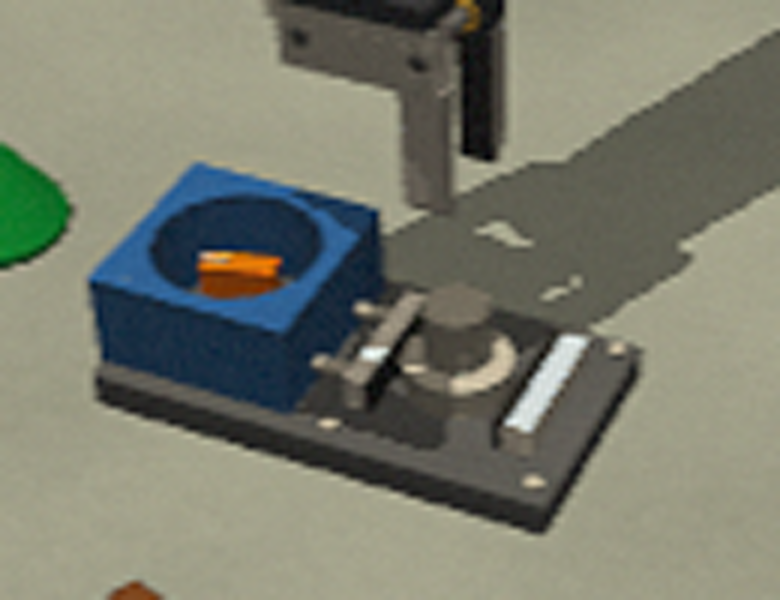

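```bash
python3 -m creep '[[[-1,0,0,0,0,0,32],[-1,0,0,0,0,0,32],[0,0,0,0,-0.2,1,32],[0,0,0,0,-0.2,1,32],[0,0,0,0,-0.2,1,32],[0,0,0,0,-0.2,1,32],[0,0,0,0,0,0.4,32],[0,0,0,0,0,0,32],[0,0,0,0,0,0,32]]]'
python3 - <<'E'
from h import *
vp=np.load("vice.npy");s=get_state();plan(v2w((0,-.1,.09),vp)[0],22)
np.savez("w9.npz",q=s["eef_rot"],p=s["tcp_pos"])
for n in("wrist","scene","top"):
    c=imaging.read_camera(n);cv2.imwrite(f"pics/{n}9.png",c["pixels"][:,:,::-1])
a=cv2.imread("pics/wrist9.png");cv2.imwrite("pics/g1.png",cv2.resize(a[110:310,170:340],None,fx=3,fy=3,interpolation=cv2.INTER_CUBIC))
b=cv2.imread("pics/top0.png");cv2.imwrite("pics/g2.png",cv2.resize(b[215:245,310:350],None,fx=16,fy=16,interpolation=cv2.INTER_CUBIC))
hsv=cv2.cvtColor(b[215:245,310:350],cv2.COLOR_BGR2HSV);print("hue",hsv[12:18,12:30,0]);
m=((hsv[...,0]<20)&(hsv[...,1]>120)&(hsv[...,2]>110)).astype(np.uint8);
ys,xs=np.nonzero(m);P=np.c_[xs,ys].astype(float);C=np.cov(P.T);w,v=np.linalg.eigh(C);print(P.mean(0)+[310,215],v[:,1],np.degrees(np.arctan2(v[1,1],v[0,1])),np.sqrt(w*12))
E
```

```text
clock: 12.33
tcp_pos: [0.5217, -0.1416, 0.1316]
eef_rot: [0.395, 0.588, -0.394, 0.586]
force: [-0.2, -0.4, -0.2]
gripper_width: 0.0319
tcp [ 0.5217 -0.1416  0.1316] heading y 22.18 xaxis [-0.001  0.001 -1.   ] j [-0.48  0.07  1.9   0.    1.18 -0.86] w 0.0319 t 12.33
shift units (pre-turn axes) [ 1.67 -0.09  0.03]
turn about tool x, units 0.03 (deg world -0.2 )
shift in post-turn axes [ 1.67 -0.09  0.03]
hue [[21 14 12 11 14 15 16 17 17 16 14 11 11 12 13 12 13 20]
 [10 12 14 14 16 17 17 17 17 16 13 11 13 15 15 14 15 21]
 [10 15 16 17 17 17 17 17 17 16 15 14 15 16 15 13 19 15]
 [14 16 17 17 18 18 18 17 17 17 16 16 16 13 10 18 17 15]
 [13 15 17 18 17 17 17 17 16 16 15 14 11 14 17 20 18 17]
 [10 14 16 17 17 16 17 16 14 14 11 14  6 24  6 19 12 22]]
[329.02631579 229.02631579] [-0.91867636  0.39501106] 156.73333606071859 [ 6.31597057 13.56803868]
```

View pics/g1.png

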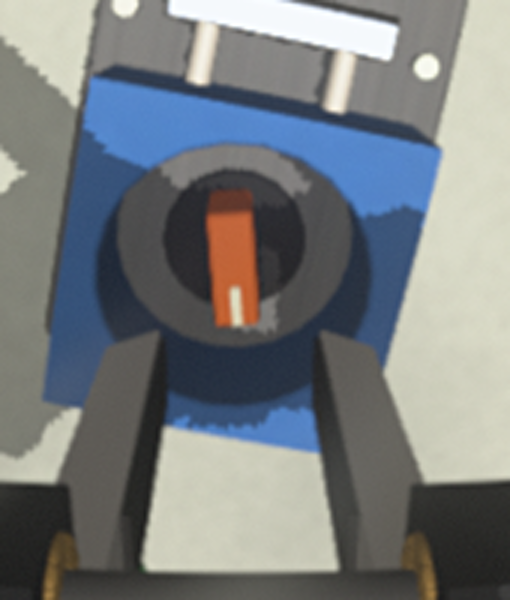

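View pics/g2.png

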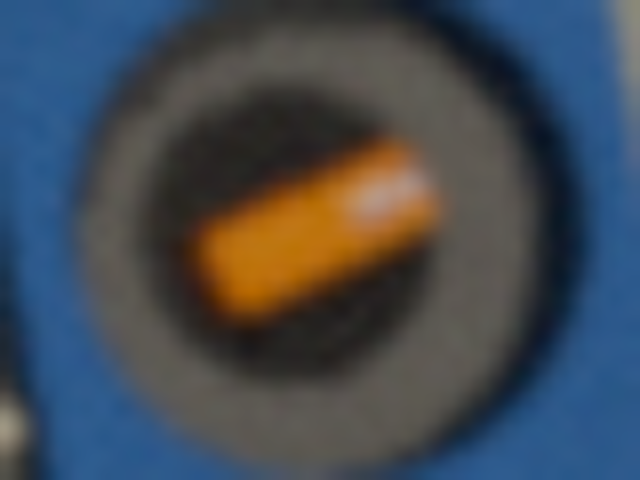

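```bash
python3 - <<'E'
from h import *
vp=np.load("vice.npy");A=np.load("w9.npz");p,q=A["p"],A["q"]
g=lambda c,z:wray(up(c,3,(170,110)),z,p,q)
fl,fr,nl,nr=[g(c,.058) for c in((208,212),(252,208),(217,326),(260,322))]
for a,b in((fl,nl),(fr,nr)):
    d=(a-b)[:2];print("bar heading",np.degrees(np.arctan2(d[1],d[0])),np.linalg.norm(d))
c=(fl+fr+nl+nr)/4;print("bar centre",c,1000*w2v(c,vp))
for n,c in dict(L=(97,265),R=(371,265),T=(240,143),B=(235,404),gTL=(91,75),gTR=(441,148),gBL=(43,402)).items(): print(n,g(c,.068).round(4),(1000*w2v(g(c,.068),vp)).round(1))
e=lambda c:ray("top",up(c,16,(310,215)),.058)
for a,b in(((190,235),(395,135)),((240,325),(445,215))):
    d=(e(a)-e(b))[:2];print("top heading",np.degrees(np.arctan2(d[1],d[0])))
E
```

```text
bar heading 115.95876562027344 0.03568162036156728
bar heading 116.300268972768 0.03558821589734779
bar centre [ 0.51921395 -0.142124    0.058     ] [ -0.33644207 -99.01024685]
L [ 0.4812 -0.1532  0.068 ] [ -39.7 -103. ]
R [ 0.5541 -0.1235  0.068 ] [ 37.3 -87.1]
T [ 0.506  -0.1051  0.068 ] [ -6.6 -60.2]
B [ 0.5344 -0.179   0.068 ] [   7.9 -138. ]
gTL [ 0.4609 -0.1027  0.068 ] [-50.5 -49.7]
gTR [ 0.5585 -0.0848  0.068 ] [ 48.7 -49.7]
gBL [ 0.48   -0.2014  0.068 ] [ -49.7 -150.2]
top heading 116.13165986723065
top heading 118.28124543278228
```

```bash
python3 -m creep '[[[-0.66,0,0,0,0,0,32],[0,0,0,0.6,-0.1,0,32],[0,0,0,0.7,0,0,32],[0,0,0,0.7,0,0,32],[0,0,0,0.2,0,0,32],[0,0,0,0,0,0,32],[0,0,0,0,0,0,32]]]'
python3 - <<'E'
from h import *
vp=np.load("vice.npy");s=get_state();plan((.5195,-.1427,.029),26.2)
c=imaging.read_camera("wrist");cv2.imwrite("pics/w10.png",c["pixels"][:,:,::-1])
a=cv2.imread("pics/w10.png");cv2.imwrite("pics/k1.png",cv2.resize(a[110:310,150:350],None,fx=3,fy=3,interpolation=cv2.INTER_CUBIC))
E
```

```text
clock: 13.12
tcp_pos: [0.5201, -0.1429, 0.0779]
eef_rot: [0.374, 0.6, -0.374, 0.6]
force: [-0.9, 0.1, 0.3]
gripper_width: 0.032
tcp [ 0.5201 -0.1429  0.0779] heading y 26.21 xaxis [ 0. -0. -1.] j [-0.48  0.14  1.93  0.    1.07 -0.94] w 0.032 t 13.12
shift units (pre-turn axes) [ 1.96 -0.02 -0.02]
turn about tool x, units 0.0 (deg world -0.0 )
shift in post-turn axes [ 1.96 -0.02 -0.02]
```

View pics/k1.png

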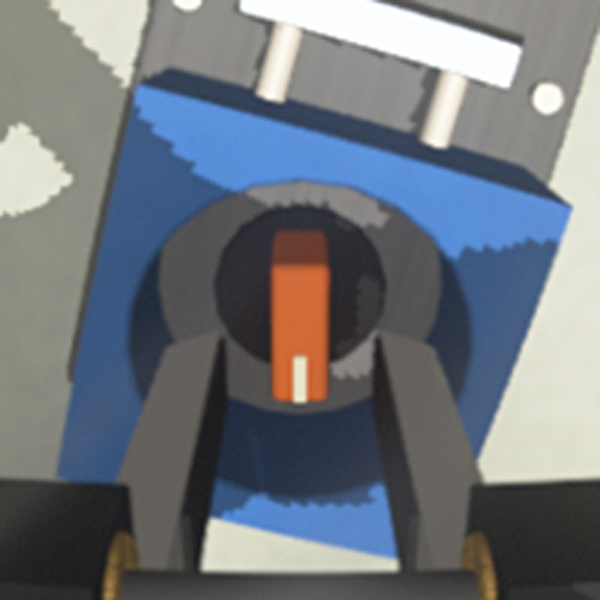

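The bar is parallel to the fingers and centred between them (column 300 in the crop). Descending into the well.

```bash
python3 -m creep '[[[0,0,0,0.3,-0.02,-0.02,32],[0,0,0,0.4,0,0,32],[0,0,0,0.4,0,0,32],[0,0,0,0.4,0,0,32],[0,0,0,0.3,0,0,32],[0,0,0,0.1,0,0,32],[0,0,0,0,0,0,32],[0,0,0,0,0,0,32]]]'
python3 - <<'E'
from h import *
vp=np.load("vice.npy");s=get_state();plan((.5195,-.1427,.029),26.2);print(s["torque"],s["force"])
c=imaging.read_camera("wrist");cv2.imwrite("pics/w11.png",c["pixels"][:,:,::-1])
a=cv2.imread("pics/w11.png");cv2.imwrite("pics/k2.png",cv2.resize(a[110:310,150:350],None,fx=3,fy=3,interpolation=cv2.INTER_CUBIC))
E
```

```text
clock: 13.83
tcp_pos: [0.5192, -0.1431, 0.0298]
eef_rot: [0.374, 0.6, -0.374, 0.6]
force: [-0.5, 0.8, -0.2]
gripper_width: 0.0322
tcp [ 0.5192 -0.1431  0.0298] heading y 26.17 xaxis [-0.  0. -1.] j [-0.48  0.22  1.94  0.    0.98 -0.94] w 0.0322 t 13.83
shift units (pre-turn axes) [ 0.03  0.02 -0.01]
turn about tool x, units -0.0 (deg world 0.0 )
shift in post-turn axes [ 0.03  0.02 -0.01]
[ 0.03918885 -0.09403039 -0.02730558] [-0.459505    0.78248924 -0.22981492]
```

View pics/k2.png

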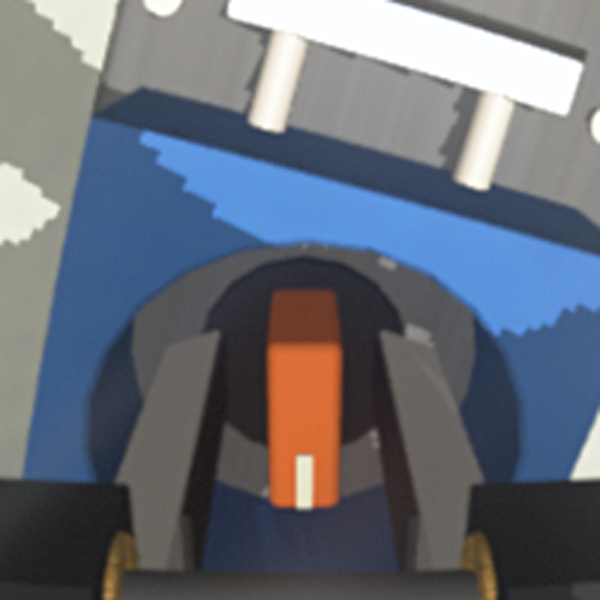

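```bash
python3 -m creep '[[[0,0,0,0,0,0,24],[0,0,0,0,0,0,18],[0,0,0,0,0,0,10],[0,0,0,0,0,0,10],[0,0,0,0,0,0,10],[0,0,0,0,0,0,10],[0,0,0,0,0,0,10]]]' 40
cat > st.py <<'E'
from h import *
s=get_state();plan((.5195,-.1427,.029),26.2,s) if 0 else None
M=R.from_quat(s["eef_rot"]).as_matrix();h=np.degrees(np.arctan2(M[1,1],M[0,1]))
print("h %.2f tcp %s F %s T %s w %.4f t %.2f effj6 %.3f"%(h,s["tcp_pos"].round(4),s["force"].round(1),s["torque"].round(3),s["gripper_width"],s["clock"],s["joint_efforts"][5]))
E
python3 st.py
python3 -m creep '[[[0,0,0,0,0,0,10]]]' >/dev/null; python3 st.py
python3 -m creep '[[[0,0,0,0,0,0,10]]]' >/dev/null; python3 st.py
```

```text
clock: 14.47
tcp_pos: [0.52, -0.1429, 0.0304]
eef_rot: [0.374, 0.6, -0.373, 0.601]
force: [4.4, 2.2, 0.3]
gripper_width: 0.0134
h 26.16 tcp [ 0.52   -0.1429  0.0304] F [4.4 2.2 0.3] T [ 0.471 -0.921 -0.012] w 0.0134 t 14.47 effj6 -0.001
h 26.16 tcp [ 0.5201 -0.143   0.0304] F [ 4.7  3.3 -0. ] T [ 0.518 -0.892  0.012] w 0.0137 t 14.55 effj6 -0.000
h 26.16 tcp [ 0.5201 -0.1429  0.0304] F [3.9 3.  0.7] T [ 0.486 -0.992  0.043] w 0.0135 t 14.63 effj6 -0.000
```

```bash
python3 -m creep '[[[0,0,0,0,0.03,0,10],[0.5,0,0,0,0,0,10]]]' >/dev/null; python3 st.py
python3 -m creep '[[[0.5,0,0,0,0,0,10]]]' >/dev/null; python3 st.py
python3 -m creep '[[[0.5,0,0,0,0,0,10]]]' >/dev/null; python3 st.py
python3 -m creep '[[[0.5,0,0,0,0,0,10]]]' >/dev/null; python3 st.py
python3 -m creep '[[[0.5,0,0,0,0,0,10]]]' >/dev/null; python3 st.py
python3 -m creep '[[[0.5,0,0,0,0,0,10]]]' >/dev/null; python3 st.py
python3 -m creep '[[[0.5,0,0,0,0,0,10]]]' >/dev/null; python3 st.py
```

```text
h 23.17 tcp [ 0.5201 -0.1429  0.0304] F [2.  1.9 3.2] T [ 0.281 -0.444  0.123] w 0.0137 t 14.80 effj6 -0.676
h 20.08 tcp [ 0.5201 -0.1429  0.0304] F [1.7 2.1 2.1] T [ 0.231 -0.411  0.13 ] w 0.0135 t 14.88 effj6 -0.389
h 17.07 tcp [ 0.5201 -0.1429  0.0304] F [1.3 1.9 1.9] T [ 0.314 -0.398  0.133] w 0.0134 t 14.97 effj6 -0.363
h 14.07 tcp [ 0.52   -0.1429  0.0304] F [2.3 1.8 2. ] T [ 0.311 -0.444  0.143] w 0.0137 t 15.05 effj6 -0.361
h 11.07 tcp [ 0.52   -0.1429  0.0304] F [0.8 1.6 1.7] T [ 0.22  -0.419  0.163] w 0.0136 t 15.13 effj6 -0.350
h 8.07 tcp [ 0.52   -0.1429  0.0304] F [1.1 1.6 3.8] T [ 0.238 -0.444  0.124] w 0.0137 t 15.22 effj6 -0.351
h 5.08 tcp [ 0.52   -0.1429  0.0304] F [1.8 0.7 2. ] T [ 0.253 -0.391  0.183] w 0.0139 t 15.30 effj6 -0.351
```

```bash
for i in 1 2 3 4 5 6; do :; done
python3 -m creep '[[[0.5,0,0,0,0,0,10],[0.5,0,0,0,0,0,10],[0.5,0,0,0,0,0,10]]]' >/dev/null; python3 st.py
python3 -m creep '[[[0.5,0,0,0,0,0,10],[0.5,0,0,0,0,0,10],[0.5,0,0,0,0,0,10]]]' >/dev/null; python3 st.py
python3 -m creep '[[[0.5,0,0,0,0,0,10]]]' >/dev/null; python3 st.py
python3 -m creep '[[[0.5,0,0,0,0,0,10]]]' >/dev/null; python3 st.py
python3 -m creep '[[[0.5,0,0,0,0,0,10]]]' >/dev/null; python3 st.py
python3 -m creep '[[[0.5,0,0,0,0,0,10]]]' >/dev/null; python3 st.py
python3 -m creep '[[[0,0,0,0,0,0,10]]]' >/dev/null; python3 st.py
python3 - <<'E'
from h import *
for n in("wrist","scene"):
    c=imaging.read_camera(n);cv2.imwrite(f"pics/{n}12.png",c["pixels"][:,:,::-1])
a=cv2.imread("pics/wrist12.png");cv2.imwrite("pics/l1.png",cv2.resize(a[60:260,150:350],None,fx=3,fy=3,interpolation=cv2.INTER_CUBIC))
a=cv2.imread("pics/scene12.png");cv2.imwrite("pics/l2.png",cv2.resize(a[110:210,170:300],None,fx=6,fy=6,interpolation=cv2.INTER_CUBIC))
E
```

```text
h -3.93 tcp [ 0.52   -0.1429  0.0304] F [1.6 1.5 3.5] T [ 0.298 -0.323  0.157] w 0.0135 t 15.55 effj6 -0.351
h -12.92 tcp [ 0.5199 -0.1429  0.0304] F [2.7 1.6 2.8] T [ 0.244 -0.258  0.165] w 0.0135 t 15.80 effj6 -0.351
h -15.92 tcp [ 0.5199 -0.143   0.0304] F [1.  1.2 2.4] T [ 0.229 -0.233  0.172] w 0.0138 t 15.88 effj6 -0.351
h -18.93 tcp [ 0.5199 -0.1429  0.0304] F [0.7 1.6 1.8] T [ 0.241 -0.27   0.194] w 0.0136 t 15.97 effj6 -0.351
h -21.93 tcp [ 0.5199 -0.1429  0.0304] F [0.9 1.2 3.5] T [ 0.248 -0.266  0.134] w 0.0140 t 16.05 effj6 -0.351
h -24.92 tcp [ 0.5199 -0.1429  0.0304] F [0.8 1.6 3.6] T [ 0.233 -0.198  0.163] w 0.0134 t 16.13 effj6 -0.351
h -24.86 tcp [ 0.5199 -0.1429  0.0304] F [0.7 0.4 4. ] T [ 0.231 -0.132 -0.057] w 0.0139 t 16.22 effj6 0.308
```

View pics/wrist12.png

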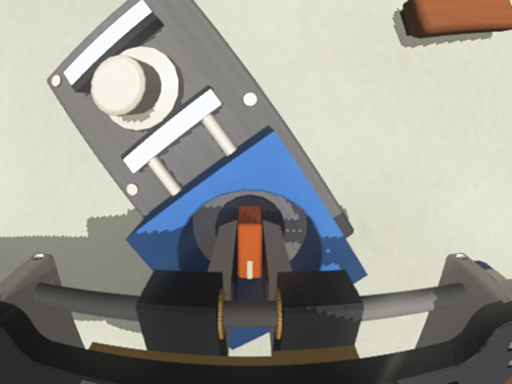

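View pics/l2.png

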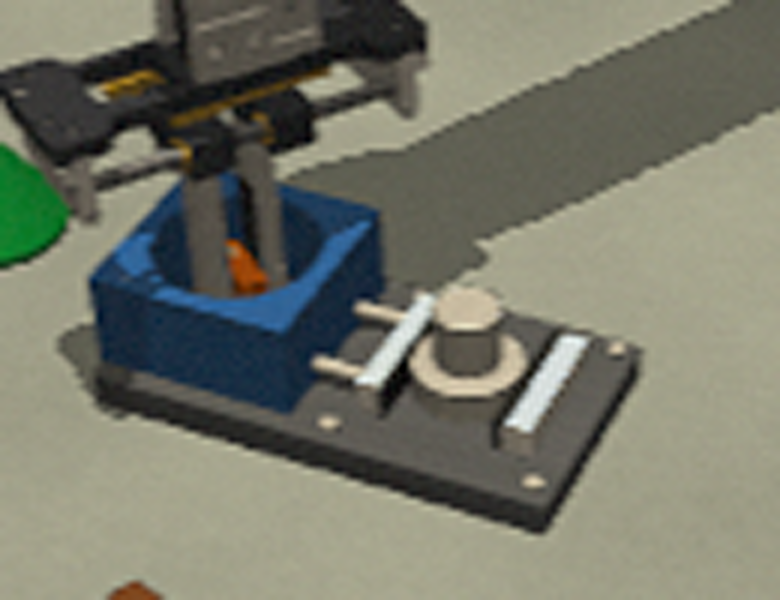

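```bash
cat > s2.py <<'E'
from h import *
s=get_state();M=R.from_quat(s["eef_rot"]).as_matrix();h=np.degrees(np.arctan2(M[1,1],M[0,1]))
print("h %.2f Tz %.3f eff6 %.3f t %.2f w %.4f"%(h,s["torque"][2],s["joint_efforts"][5],s["clock"],s["gripper_width"]))
E
python3 -m creep '[[[0.2,0,0,0,0,0,10]]]' >/dev/null; python3 s2.py
python3 -m creep '[[[0.2,0,0,0,0,0,10]]]' >/dev/null; python3 s2.py
python3 -m creep '[[[0.2,0,0,0,0,0,10]]]' >/dev/null; python3 s2.py
python3 -m creep '[[[0.2,0,0,0,0,0,10]]]' >/dev/null; python3 s2.py
python3 -m creep '[[[0.1,0,0,0,0,0,10]]]' >/dev/null; python3 s2.py
python3 -m creep '[[[0.1,0,0,0,0,0,10]]]' >/dev/null; python3 s2.py
python3 -m creep '[[[0.1,0,0,0,0,0,10]]]' >/dev/null; python3 s2.py
python3 -m creep '[[[0.1,0,0,0,0,0,10]]]' >/dev/null; python3 s2.py
python3 -m creep '[[[0.1,0,0,0,0,0,10]]]' >/dev/null; python3 s2.py
python3 -m creep '[[[0.1,0,0,0,0,0,10]]]' >/dev/null; python3 s2.py
```

```text
h -25.97 Tz 0.155 eff6 -0.163 t 16.40 w 0.0139
h -27.20 Tz 0.156 eff6 -0.054 t 16.48 w 0.0137
h -28.40 Tz 0.128 eff6 -0.044 t 16.57 w 0.0139
h -29.60 Tz 0.204 eff6 -0.044 t 16.65 w 0.0135
h -30.19 Tz 0.133 eff6 0.125 t 16.73 w 0.0135
h -30.77 Tz 0.158 eff6 0.064 t 16.82 w 0.0135
h -31.37 Tz 0.126 eff6 0.059 t 16.90 w 0.0134
h -31.97 Tz 0.194 eff6 0.058 t 16.98 w 0.0136
h -32.57 Tz 0.163 eff6 0.058 t 17.07 w 0.0137
h -33.16 Tz 0.165 eff6 0.058 t 17.15 w 0.0139
```

```bash

python3 -m creep '[[[0.1,0,0,0,0,0,10]]]' >/dev/null; python3 s2.py
python3 -m creep '[[[0.1,0,0,0,0,0,10]]]' >/dev/null; python3 s2.py
python3 -m creep '[[[0.1,0,0,0,0,0,10]]]' >/dev/null; python3 s2.py
python3 -m creep '[[[0.1,0,0,0,0,0,10]]]' >/dev/null; python3 s2.py
python3 -m creep '[[[0.1,0,0,0,0,0,10]]]' >/dev/null; python3 s2.py
python3 -m creep '[[[0.1,0,0,0,0,0,10]]]' >/dev/null; python3 s2.py
```

```text
h -33.77 Tz 0.163 eff6 0.058 t 17.23 w 0.0139
h -34.37 Tz 0.174 eff6 0.058 t 17.32 w 0.0140
h -34.96 Tz 0.185 eff6 0.058 t 17.40 w 0.0137
h -35.56 Tz 0.132 eff6 0.058 t 17.48 w 0.0139
h -36.17 Tz 0.131 eff6 0.060 t 17.57 w 0.0135
h -36.76 Tz 0.191 eff6 0.073 t 17.65 w 0.0135
```

```bash
python3 - <<'E'
from h import *
s=get_state();np.savez("w13.npz",q=s["eef_rot"],p=s["tcp_pos"])
for n in("wrist","scene"):
    c=imaging.read_camera(n);cv2.imwrite(f"pics/{n}13.png",c["pixels"][:,:,::-1])
a=cv2.imread("pics/wrist13.png");cv2.imwrite("pics/m1.png",cv2.resize(a[0:200,20:260],None,fx=3,fy=3,interpolation=cv2.INTER_CUBIC))
E
```

```text
(no output)
```

View pics/m1.png

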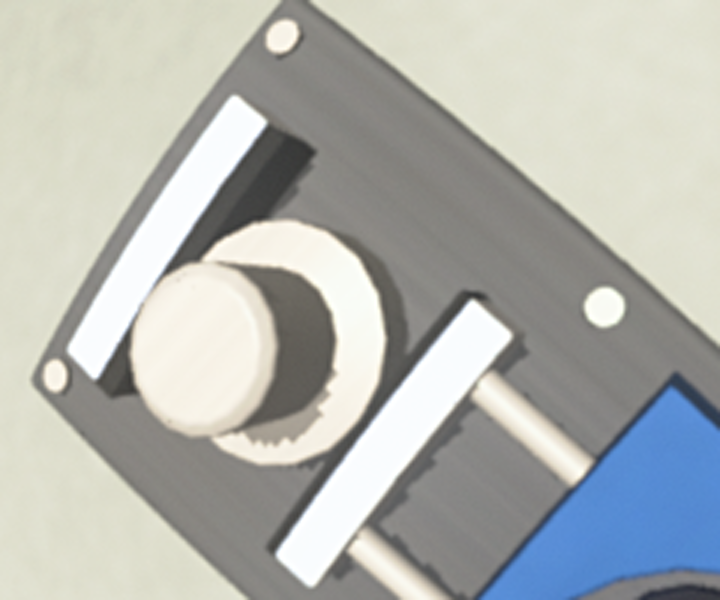

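Joint 6's effort is clean and fits torque ≈ 0.16 + load − 1.02·rate. It has just begun to rise (0.058 → 0.073), which means first contact against the pad at roughly 2 N. In the picture the puck sits between the jaw and the pad. I'll continue in finer steps.

```bash

python3 -m creep '[[[0.05,0,0,0,0,0,10]]]' >/dev/null; python3 s2.py
python3 -m creep '[[[0.05,0,0,0,0,0,10]]]' >/dev/null; python3 s2.py
python3 -m creep '[[[0.05,0,0,0,0,0,10]]]' >/dev/null; python3 s2.py
```

```text
h -37.04 Tz 0.231 eff6 0.106 t 17.83 w 0.0136
h -37.34 Tz 0.240 eff6 0.140 t 17.92 w 0.0137
h -37.64 Tz 0.216 eff6 0.153 t 18.00 w 0.0136
```

```bash

python3 -m creep '[[[0.05,0,0,0,0,0,10]]]' >/dev/null; python3 s2.py
python3 -m creep '[[[0.05,0,0,0,0,0,10]]]' >/dev/null; python3 s2.py
```

```text
h -37.94 Tz 0.228 eff6 0.165 t 18.08 w 0.0136
h -38.24 Tz 0.245 eff6 0.178 t 18.17 w 0.0134
```

```bash

python3 -m creep '[[[0.05,0,0,0,0,0,10]]]' >/dev/null; python3 s2.py
python3 -m creep '[[[0.05,0,0,0,0,0,10]]]' >/dev/null; python3 s2.py
python3 -m creep '[[[0,0,0,0,0,0,10]]]' >/dev/null; python3 s2.py
python3 -m creep '[[[0,0,0,0,0,0,10]]]' >/dev/null; python3 s2.py
python3 -m creep '[[[0,0,0,0,0,0,10]]]' >/dev/null; python3 st.py
```

```text
h -38.54 Tz 0.253 eff6 0.192 t 18.25 w 0.0134
h -38.83 Tz 0.305 eff6 0.206 t 18.33 w 0.0138
h -38.83 Tz 0.259 eff6 0.272 t 18.42 w 0.0136
h -38.82 Tz 0.196 eff6 0.236 t 18.50 w 0.0136
h -38.82 tcp [ 0.5198 -0.1429  0.0304] F [0.2 1.4 7.2] T [0.338 0.131 0.206] w 0.0136 t 18.58 effj6 0.234
```

About 12 N is held, inside the 5–25 N window and under the 18 N self-lock. Letting go of the knob now, opening only slightly.

```bash
python3 -m creep '[[[0,0,0,0,0,0,18],[0,0,0,0,0,0,24],[0,0,0,0,0,0,28],[0,0,0,0,0,0,28],[0,0,0,0,0,0,28]]]'
python3 - <<'E'
from h import *
s=get_state();print(s["force"],s["torque"])
c=imaging.read_camera("wrist");cv2.imwrite("pics/w14.png",c["pixels"][:,:,::-1])
E
```

```text
clock: 19.0
tcp_pos: [0.5195, -0.1427, 0.0296]
eef_rot: [-0.638, -0.305, 0.638, -0.305]
force: [0.8, 0.3, -0.4]
gripper_width: 0.0281
[ 0.75873459  0.32406105 -0.35956914] [-0.04352958 -0.05542936 -0.00536353]
```

View pics/w14.png

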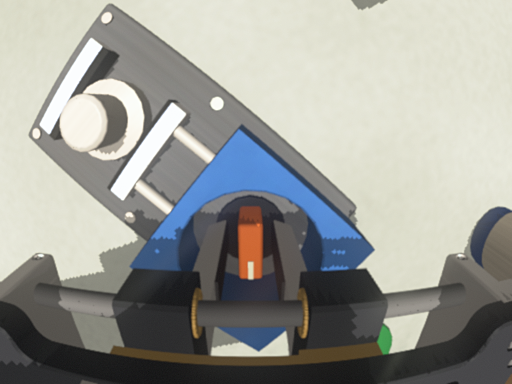

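The bar at (250,240) is still parallel to the opened fingers, so the knob did not spring back. Going straight up.

```bash
python3 -m creep '[[[0,0,0,-0.2,0,0,28],[0,0,0,-0.4,0,0,28],[0,0,0,-0.6,0,0,28],[0,0,0,-0.8,0,0,28],[0,0,0,-1,0,0,28],[0,0,0,-1,0,0,28],[0,0,0,-1,0,0,28],[0,0,0,-1,0,0,28],[0,0,0,-0.5,0,0,28],[0,0,0,0,0,0,28],[0,0,0,0,0,0,28],[0,0,0,0,0,0,28]]]'
python3 - <<'E'
from h import *
s=get_state();print(s["force"].round(1),s["dq"].round(3));np.savez("w15.npz",q=s["eef_rot"],p=s["tcp_pos"])
for n in("wrist","scene","top"):
    c=imaging.read_camera(n);cv2.imwrite(f"pics/{n}15.png",c["pixels"][:,:,::-1])
a=cv2.imread("pics/wrist15.png");cv2.imwrite("pics/n1.png",cv2.resize(a[50:300,80:340],None,fx=2.4,fy=2.4,interpolation=cv2.INTER_CUBIC))
a=cv2.imread("pics/scene15.png");cv2.imwrite("pics/n2.png",cv2.resize(a[110:210,170:300],None,fx=6,fy=6,interpolation=cv2.INTER_CUBIC))
E
```

```text
clock: 20.05
tcp_pos: [0.5189, -0.1422, 0.1908]
eef_rot: [-0.637, -0.306, 0.639, -0.304]
force: [-0.6, -0.3, -1.0]
gripper_width: 0.0279
[-0.6 -0.3 -1. ] [-0.     0.013  0.011  0.001  0.    -0.001]
```

View pics/n1.png

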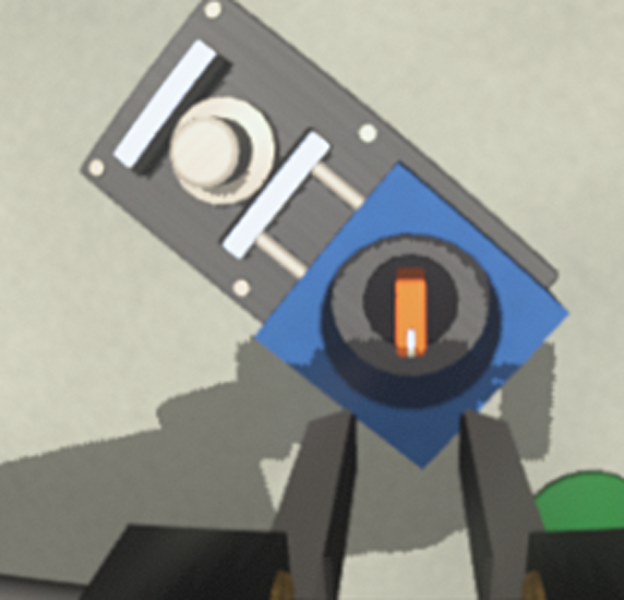

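View pics/n2.png

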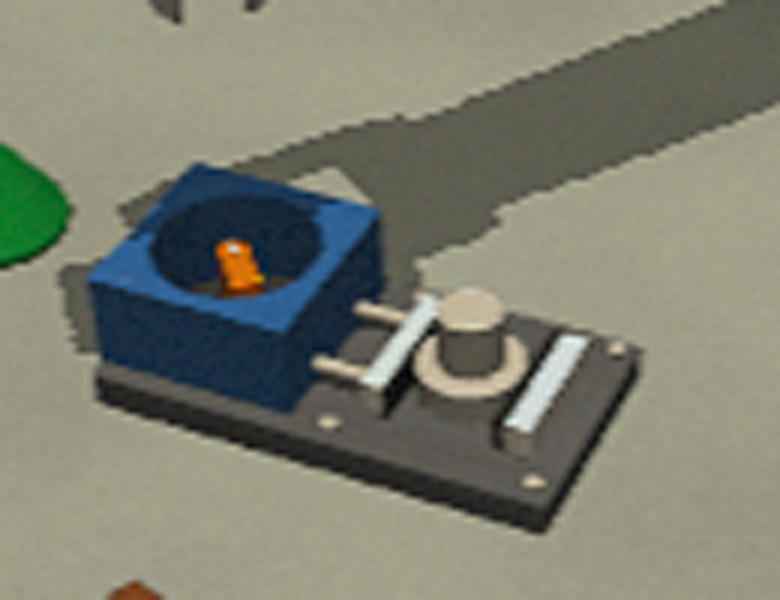

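View pics/scene15.png

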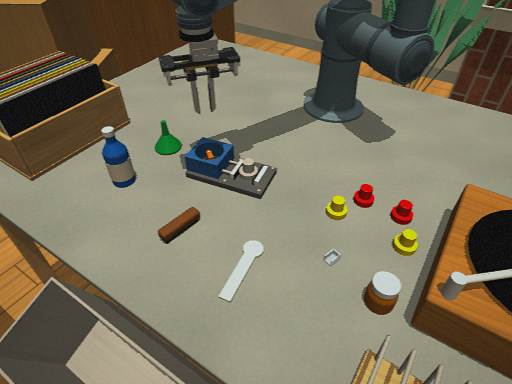

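The puck stands upright between the jaw and the pad, at (475,345) in the scene crop. The knob bar is still at the angle I left it, the bystanders are where they were, and the robot is clear of everything. Handing in.

```bash
python3 -c "
from workcell import workorder; print(workorder.sign_off())"
```

```text
the job is handed in; nothing more can be done
None
```

I stood the chrome puck on the vice bed between the jaws, let go of it, and turned the knob about 65° clockwise until the jaw clamped it. I then released the knob, lifted clear and handed in at about 20 s; no verdict was given.

**Clamping force:** this is inferred from the turning torque, not measured directly. At the end it was about 0.10 N m above free turning by joint 6's effort, roughly 12 N. The noisier wrist torque averaged about the same (last readings 0.25–0.30 N m against 0.155 N m free), with one 0.305 reading that would mean about 19 N.

**Last pictures:** they show the puck upright between the jaw and the pad. The knob bar had not sprung back after release, nothing else appeared to have moved, and the robot touched nothing (wrist force about 1 N, which is noise).

**Not confirmed:** I did not re-grip the knob to check the clamping force after letting go.

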